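Put the caliper, files and loupe away in the bench drawer

ROBOT

A 7-joint arm with a two-finger parallel gripper is mounted at the origin on a cart in front of the work surface, level with it; the furniture and walls round the work are solid. World frame = base frame: x ahead of the robot, y to its left, z up, the work surface at z = 0. Lengths are in m, angles in rad, forces in N, time in s.
With the tool pointing down it reaches from about 0.425 to 0.825 m from the base axis. Payload 3.6 kg.
Tool frame: the origin (TCP) lies midway between the tips of the shut fingers; the grasp point (between the pads) lies 19 mm behind it; z points along the fingers, y is the direction in which the jaws open and shut (so a half turn about z gives the same grasp; the last joint's range is limited). The gripper opens to 85 mm and grips with 20 to 120 N. Pads are 22 mm wide; open, the fingers measure 114 mm over their backs; the gripper's body (76 mm by 85 mm) begins 54 mm behind the grasp point. The pads swing forward as they close: fully open they stand 13 mm farther back than shut.
Start: joints at [1.137, 0.615, -0.013, 1.423, 0.008, 1.103, -0.04], TCP at [0.257, -0.597, 0.231] pointing down, gripper open.
Joint ranges: [-3.12, 3.12], [-0.3, 2.06], [-1.34, 1.32], [0.26, 2.42], [-1.36, 4.5], [0.01, 1.98], [-2.84, 2.84]. Speed limits (rad/s): [2.79, 2.79, 3.14, 3.14, 3.14, 3.14, 3.14].

INTERFACE

Orientations are given as a unit quaternion [w, x, y, z].
In Python, from station import * gives the robot as it stands. The module is installed in compiled form; this text tells all that it offers.
- The arm moves only by the tool carry_out, never from a script. Its argument "targets" is a list of rows, each a list of 4 numbers: the shift along the tool's x, y, z in cm, then the turn about the tool's z in degrees. A call has 1 to 12 rows; each row shifts and turns the commanded pose from where the row before left it, along the tool's axes as they then stand; what a row does not reach is not made up. A row lasts 1/12 s, in which the tool goes at most 41.7 mm and 7.16 degrees, less where a joint would pass 70% of its speed; a pose out of reach is approached as far as the arm can. A call with a gripper value outside its range is refused whole. "fingers" is the finger opening in cm, from 0 to 8.54, set as the call begins (left out, the last holds). The fingers move at their own pace and stop on an object; the grip force is fixed at half the most. Time passes only in rows, so rows that do not move let the fingers close. It gives the time, the measured TCP pose, the force and the opening at its end, in the units of the state.
- sense(): the state, without advancing time (a new reading comes with each control period).
- camera(name): name is "side" or "top" or "wrist"; returns the picture (420x560x3 uint8, blue, green, red); there is no depth.
- camera_info(name): a dict with "fx", "fy", "cx", "cy" (pixels), "origin" and "rotation" of the camera in the world; the wrist camera has in their place "T_tool_cam" (4x4, takes a point from camera to tool coordinates, whose origin is the TCP and whose axes are the flange's). Camera axes: x right, y down, z forward; pixel columns grow to the right and rows downward; lengths in m; the calibration is good to about 2 mm. A picture is of the moment at which its call begins: read the wrist's pose just before it. camera_info takes no time and is no camera call.
- close_job(): hands the job in, once; it reports no verdict.
The state is a dict: "time_s": time; "qpos": joint angles; "joint_vel": joint speeds; "joint_torque": joint torques, N m; "position": TCP position; "tcp_rot": TCP orientation; "wrist_force": force on the tool from outside, world axes, zero at the start; "wrist_torque": the same for the moment, N m; "gripper_width": finger opening in m.
Only numpy, scipy, OpenCV 4.12 (cv2) and the standard library are available. Lean on these libraries where they do the work, as an engineer would, in place of code of your own. Each camera call takes 0.05 s, during which the arm holds its last target.

TASK

Put the caliper and the banded bundle of needle files away in the wide compartment of the open drawer, lying flat side by side, and the loupe flat in the narrow compartment beside the wax ring that is already in there; set each one down rather than dropping it. Then push the drawer gently shut until its catch clicks and it is fully home. Leave the beaker, the jar on the chest and the spirit lamp standing where they are.

Things in the scene. Friction and masses are not known exactly. Their poses are not given: they have to be found in the camera images.
- drawer (a joint): slide of the one drawer of a low grey metal bench-top chest, in m: 0 = fully shut and latched, grows as it opens toward the robot, 0.150 = fully out; it starts 0.132 to 0.150 open. A spring catch inside resists with about 6 N from 0.011 on, is passed at about 0.004, then pulls the drawer home and holds it. Elsewhere it slides with about 1 N of friction. The drawer hits its stop at 0. Slower than 0.4 m/s counts as gentle
- chest: the chest, fixed on the bench, 185 deep x 258 wide x 58 high (mm); origin at the centre of its underside, its x axis points from its front to its back (the drawer closes along +x), y to its left seen from the robot, z up. Its front face lies at x = -92.5 mm; its top overhangs whatever part of the drawer is not pulled out; the mouth is 50 mm high above the bench
- drawer_wide (a point): centre of the floor (top surface, 12 mm above the bench) of the drawer's left, wide compartment: 140 (along x) x 170 (along y) mm clear; same axes as the chest. Walls all round 30 mm high above this floor, divider to the narrow compartment 26 mm high and 4 mm thick. The part of the compartment that stands out of the chest runs from x = -70 mm toward the back for a length equal to the joint value (all of it when 0.140 or more)
- drawer_narrow (a point): centre of the floor (12 mm above the bench) of the drawer's right, narrow compartment: 140 (x) x 60 (y) mm clear, same axes and walls
- drawer_front (a point): centre of the outer face of the drawer's front panel, 27 mm above the bench; panel 254 wide x 45 high x 12 thick (mm), its top edge 22 mm above this point. A bar handle, 80 mm long along y and 8 mm thick, stands in front of the panel, its axis 20 mm out from this face at 1 mm below this height, centred; beside the handle (more than 60 mm left or right of centre) the panel is bare
- caliper_grip (a point): digital caliper lying flat, 51 x 150 x 11 mm: black display housing 30 (x) x 58 (y) x 11 mm on a thin steel beam 14 x 150 x 4 mm that lies along y, 0.13 kg. This point is the centre of the housing, half-way up (5.5 mm over its underside), where to grip it across x, 30 mm wide; x across, y along the beam toward the housing's end, z up. Jaws stick out toward -x
- caliper_mid (a point): middle of the caliper's 51 x 150 mm outline, 5.5 mm over its underside, same axes: 10 mm toward -x and 32 mm toward -y from caliper_grip
- files_mid (a point): bundle of steel needle files held by a band, 18 (x) x 81 (y) x 12 (z) mm, 0.09 kg; point at its centre, 5.5 mm over its underside; y along the files, z up; grip across x, 18 mm
- loupe_mid (a point): folding magnifier lying shut, a flat black drum 32 mm in diameter and 14 mm high (with its fixed top cover 19 mm) with a 6 mm post beside it on the -y side, in all 32 (x) x 38 (y) x 19 (z) mm, 0.035 kg; point on the drum's axis, 9.5 mm over its underside (the post reaches to 21 mm on the -y side); grip the drum across x, 32 mm wide
- ring_mid (a point): small turquoise wax ring with a bead, 24 x 28 x 8 mm, lying in the front part of the narrow compartment; centre. It stays there
- beaker: milky plastic beaker standing on the bench among the tools, 61 mm in diameter, 88 mm high; origin at the centre of its underside, z up. Not to be disturbed
- jar: brown screw-lid jar standing on top of the chest, 43 mm in diameter, 55 mm high; origin at the centre of its underside. Not to be disturbed
- spirit_lamp: glass spirit lamp standing on the bench to the right of the drawer, 66 mm in diameter, 69 mm high; origin at the centre of its underside. Not to be disturbed
- lamp_head (a point): centre of the head of the fixed black bench lamp, an obstacle: a box 77 (x) x 354 (y) x 81 (z) mm hanging with its underside 0.207 m above the bench, on the left; from its right end a beam runs back and to the right to a post 0.38 m farther back and 0.42 m to the right, 0.29 to 0.43 m above the bench. A wall shelf also hangs over the rear of the bench: its front edge is 0.21 m farther back than this point, its underside 0.445 m above the bench

How it is judged:
By the outcome, as a careful person would: the job done as asked, in the order asked, and still so for the second after the job is handed in, with the robot touching nothing.
It also fails if it takes over 72 s, if anything falls off the work surface, if the arm or the gripper's body presses on something with over 40 N, if the wrist force passes 120 N, or if a joint passes its speed limit or range.

## Working session

There is one attempt and no reset: what is moved stays moved. The work goes in short steps, Python scripts to look and compute and a tool call to move; the robot and the scene stay as the last step left them, time stands still between calls to the robot, and variables do not carry over. Pictures are saved under pics/ and viewed, and the job is handed in when it is done.

Besides the shell and the picture viewer there is one more tool, called after ">>>" as name(argument=value, ...), one argument or row to a line, values as JSON. carry_out: Moves the arm, as the interface text tells. Its arguments: {"type":"object","properties":{"targets":{"type":"array","items":{"type":"array","items":{"type":"number"}}},"fingers":{"type":"number"}},"required":["targets"]}

```bash
mkdir -p pics
python3 - <<'E'
from station import *
import cv2
s=sense(); print(s)
for n in ["side","top","wrist"]:
    print(n,camera_info(n)); cv2.imwrite(f"pics/a_{n}.png",camera(n))
E
```

```text
{'time_s': 0.0, 'qpos': array([ 1.13750939,  0.61587832, -0.01264029,  1.42492915,  0.00812535,
        1.1033772 , -0.04038835]), 'joint_vel': array([-0.00029838, -0.00020936, -0.00041045,  0.00074134, -0.00102784,
        0.00152286, -0.00131608]), 'joint_torque': array([-1.27882481e-04, -4.69224966e+01,  2.59322533e-01, -1.71035457e+01,
        1.00476414e-02,  9.78180848e-03, -2.62721706e-06]), 'position': array([ 0.25688833, -0.59624416,  0.2301546 ]), 'tcp_rot': array([-1.23975247e-03,  9.79374919e-01,  2.02047406e-01, -2.78847538e-04]), 'wrist_force': array([0.43481434, 0.67899862, 0.28808491]), 'wrist_torque': array([0.05240779, 0.00864928, 0.03243515]), 'gripper_width': 0.0853957595333291}
side {'fx': 498.79081759179974, 'fy': 498.79081759179974, 'cx': 271.47436689432027, 'cy': 208.5774238637676, 'origin': array([ 0.4159064 , -1.15389321,  1.21580143]), 'rotation': array([-0.40889583,  0.90997327, -0.06161146,  0.03093329])}
top {'fx': 457.5159458192048, 'fy': 457.5159458192048, 'cx': 276.94535275595746, 'cy': 214.14242509353582, 'origin': array([0.42956136, 0.0189318 , 1.53547146]), 'rotation': array([-0.03666204,  0.71445401, -0.69737975,  0.04327643])}
wrist {'fx': 338.72794725323547, 'fy': 338.72794725323547, 'cx': 278.3242353085477, 'cy': 210.23458457394437, 'T_tool_cam': array([[-8.99251735e-04, -9.53723627e-01, -3.00683281e-01,
         7.84586570e-02],
       [ 9.99999178e-01, -1.13259033e-03,  6.01720053e-04,
        -4.67962924e-04],
       [-9.14425607e-04, -3.00682493e-01,  9.53723861e-01,
        -1.42947501e-01],
       [ 0.00000000e+00,  0.00000000e+00,  0.00000000e+00,
         1.00000000e+00]])}
```

View pics/a_side.png

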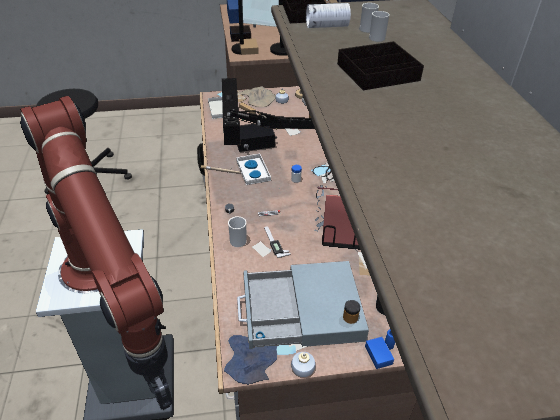

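View pics/a_top.png

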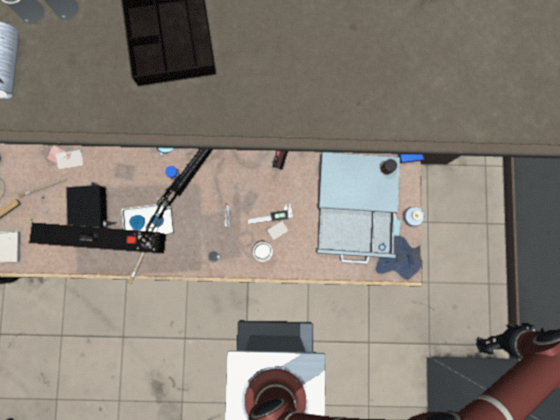

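View pics/a_wrist.png

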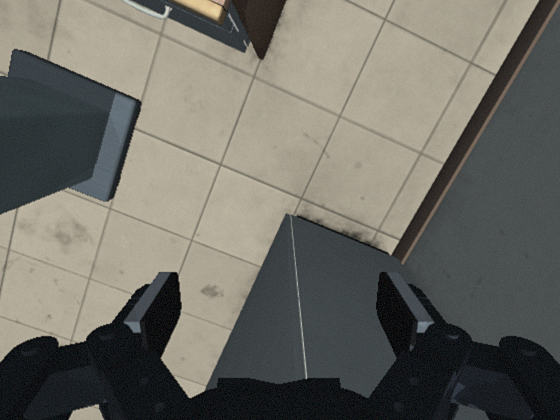

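```bash
cat > h.py <<'E'
import numpy as np, cv2
from scipy.spatial.transform import Rotation as R
from station import *
def rot(q): return R.from_quat([q[1],q[2],q[3],q[0]]).as_matrix()
def campose(n,s=None):
    c=camera_info(n)
    if n=="wrist":
        T=np.eye(4);T[:3,:3]=rot(s["tcp_rot"]);T[:3,3]=s["position"]
        T=T@c["T_tool_cam"]; return c,T[:3,:3],T[:3,3]
    r=c["rotation"]; r=np.array(r)
    return c,(rot(r) if r.shape==(4,) else r),np.array(c["origin"])
def px2w(n,u,v,z,s=None):
    c,Rm,o=campose(n,s)
    d=Rm@np.array([(u-c["cx"])/c["fx"],(v-c["cy"])/c["fy"],1.]); t=(z-o[2])/d[2]
    return o+t*d
def w2px(n,p,s=None):
    c,Rm,o=campose(n,s); q=Rm.T@(np.array(p)-o)
    return np.array([c["fx"]*q[0]/q[2]+c["cx"],c["fy"]*q[1]/q[2]+c["cy"]])
def crop(src,dst,x0,y0,x1,y1,k):
    im=cv2.imread(src)[y0:y1,x0:x1]; cv2.imwrite(dst,cv2.resize(im,None,fx=k,fy=k,interpolation=cv2.INTER_CUBIC))
E
python3 - <<'E'
from h import *
crop("pics/a_top.png","pics/b_top.png",200,140,440,290,3.3)
crop("pics/a_side.png","pics/b_side.png",200,190,400,390,3)
for u,v in [(393,258),(319,245),(400,155),(320,155),(214,256),(262,252)]: print(u,v,px2w("top",u,v,0.05),px2w("top",u,v,0.0))
E
```

```text
393 258 [ 0.46475875 -0.37245338  0.05      ] [ 0.46594348 -0.38562715  0.        ]
319 245 [ 0.50106565 -0.13185071  0.05      ] [ 0.50347243 -0.13692595  0.        ]
400 155 [ 0.80654601 -0.39753261  0.05      ] [ 0.81923507 -0.41155053  0.        ]
320 155 [ 0.79956263 -0.13123193  0.05      ] [ 0.81201663 -0.13628634  0.        ]
214 256 [0.45741562 0.20703596 0.05      ] [0.45835318 0.21336742 0.        ]
262 252 [0.47399551 0.0524591  0.05      ] [0.47549113 0.05358761 0.        ]
```

View pics/b_top.png

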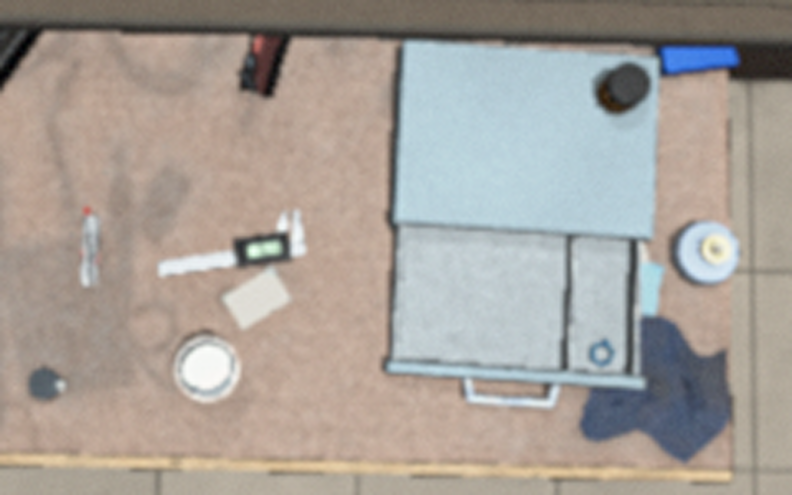

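View pics/b_side.png

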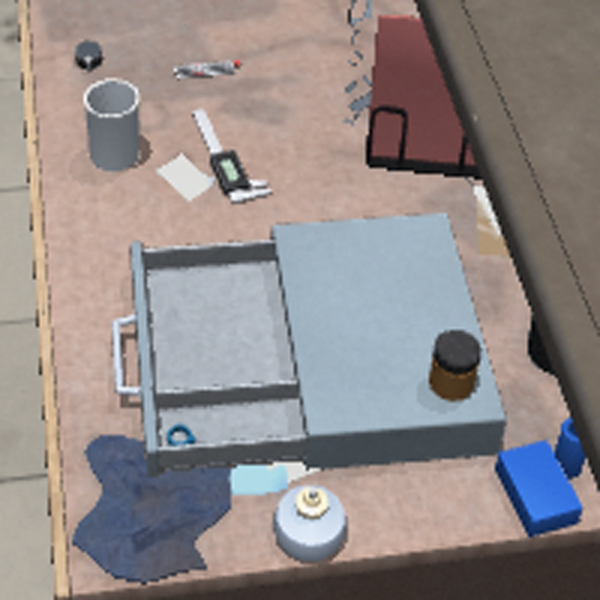

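Run:
```python
from h import *
for u,v in [(31,223),(31,246),(164,234),(165,252)]: print("lamp",px2w("top",u,v,0.288))
for u,v in [(150,240),(180,187),(208,150)]: print("beam",px2w("top",u,v,0.36))
for u,v in [(0,145),(560,152)]: print("shelf",px2w("top",u,v,0.445))
f=lambda u,v:(200+u/3.3,140+v/3.3)
for n,u,v,z in [("files",90,247,.008),("redend",88,210,.006),("whiteend",88,285,.006),("calhouse",263,249,.011),("beamend",160,269,.004),("loupe",45,384,.019),("beaker",208,366,.088),("lampspirit",715,249,.069),("jar",628,85,.113)]:
    print(n,px2w("top",*f(u,v),z))
```

```text
lamp [0.53053918 0.6777744  0.288     ]
lamp [0.46812121 0.6725328  0.288     ]
lamp [0.50936064 0.31518041 0.288     ]
lamp [0.46059056 0.30996723 0.288     ]
beam [0.48850579 0.33305366 0.36      ]
beam [0.62790772 0.2629185  0.36      ]
beam [0.72803465 0.1943149  0.36      ]
shelf [0.70557963 0.68549125 0.445     ]
shelf [ 0.72414294 -0.68037711  0.445     ]
files [0.59672469 0.17326351 0.008     ]
redend [0.6348852  0.17686579 0.006     ]
whiteend [0.55809336 0.17410336 0.006     ]
calhouse [ 0.59870288 -0.00262996  0.011     ]
beamend [0.57639567 0.10167519 0.004     ]
loupe [0.45677511 0.21211156 0.019     ]
beaker [0.47636633 0.0484468  0.088     ]
lampspirit [ 0.6032431  -0.44491252  0.069     ]
jar [ 0.75483443 -0.34875362  0.113     ]
```

>>> carry_out(
  targets=[
    [0,0,-1,-6.7],
    [0,0,-1,-6.7],
    [0,0,-1,-6.7],
    [0,0,-1,-6.7],
    [0,0,-1,-6.7],
    [0,0,-1,-6.7],
    [0,0,-1,-6.7],
    [0,0,-1,-6.7],
    [0,0,-1,-6.7],
    [0,0,-1,-6.7],
  ],
)

```text
time_s: 0.98
position: [0.2569, -0.5967, 0.3313]
tcp_rot: [-0.001, 0.703, 0.711, 0.0]
wrist_force: [-0.1, 0.2, 0.2]
gripper_width: 0.0858
```

>>> carry_out(
  targets=[
    [3.2,1.8,0,0],
    [3.2,1.8,0,0],
    [3.2,1.8,0,0],
    [3.2,1.8,0,0],
    [3.2,1.8,0,0],
    [3.2,1.8,0,0],
    [3.2,1.8,0,0],
    [3.2,1.8,0,0],
  ],
)

```text
time_s: 1.65
position: [0.4001, -0.3384, 0.3312]
tcp_rot: [-0.0, 0.705, 0.709, -0.0]
wrist_force: [0.3, 0.1, 0.5]
gripper_width: 0.0853
```

>>> carry_out(
  targets=[
    [3.2,1.8,0,0],
    [3.2,1.8,0,0],
    [3.2,1.8,0,0],
    [3.2,1.8,0,0],
    [0,0,0,0],
  ],
)

```text
time_s: 2.07
position: [0.4749, -0.2019, 0.3317]
tcp_rot: [-0.001, 0.7, 0.714, 0.003]
wrist_force: [0.6, 1.2, 0.4]
gripper_width: 0.0856
```

Run:
```python
from h import *
import pickle
s=sense(); im=camera("wrist"); cv2.imwrite("pics/w1.png",im); pickle.dump(s,open("w1.pkl","wb")); print(s["position"])
```

```text
[ 0.47490079 -0.20190201  0.33174478]
```

>>> carry_out(
  targets=[
    [3.6,1.5,0,0],
    [3.6,1.5,0,0],
    [3.6,1.5,0,0],
    [3.6,1.5,0,0],
    [3.6,1.5,0,0],
    [0,0,0,0],
  ],
)

```text
time_s: 2.62
position: [0.5465, -0.0217, 0.3314]
tcp_rot: [-0.002, 0.7, 0.714, 0.003]
wrist_force: [-1.1, 1.6, 0.9]
gripper_width: 0.0853
```

Run:
```python
from h import *
import pickle
s=sense(); im=camera("wrist"); cv2.imwrite("pics/w2.png",im); pickle.dump(s,open("w2.pkl","wb")); print(s["position"])
```

```text
[ 0.54652977 -0.02173764  0.33136389]
```

View pics/w1.png

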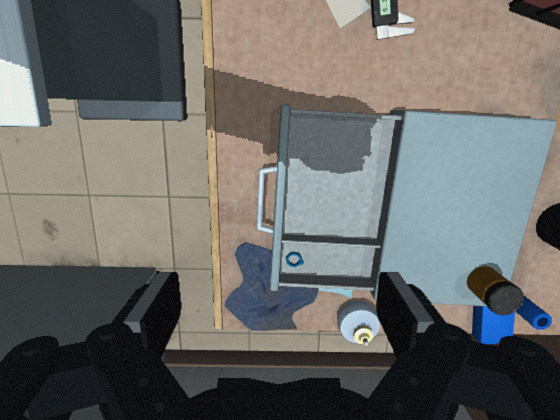

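View pics/w2.png

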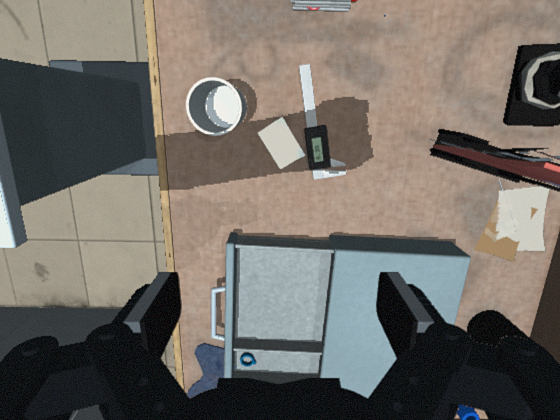

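Run:
```python
from h import *
crop("pics/w1.png","pics/w1a.png",255,95,415,305,2.8)
crop("pics/w1.png","pics/w1b.png",370,90,560,310,2.7)
crop("pics/w2.png","pics/w2a.png",240,55,370,190,4.4)
```

```text
(no output)
```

View pics/w1a.png

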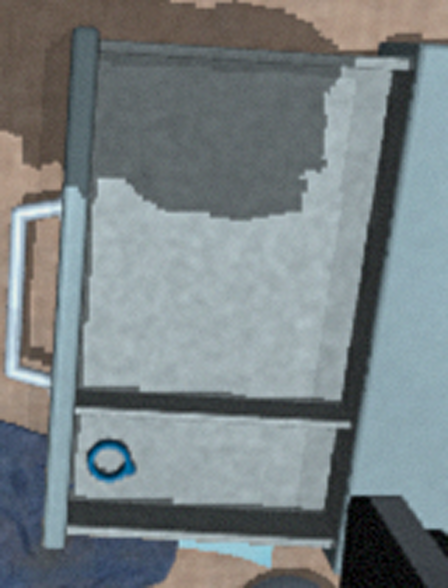

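View pics/w1b.png

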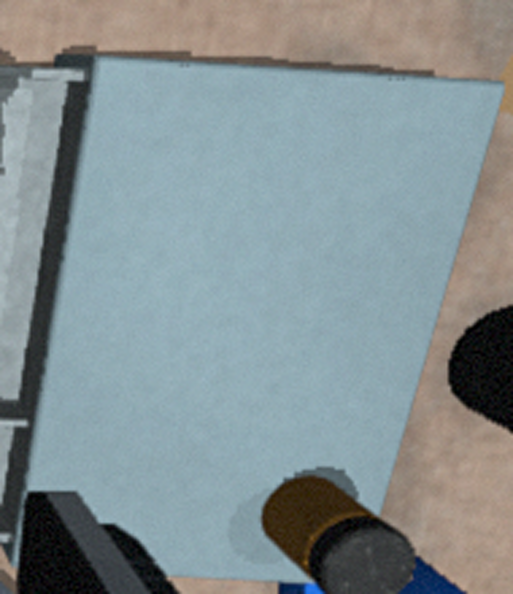

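View pics/w2a.png

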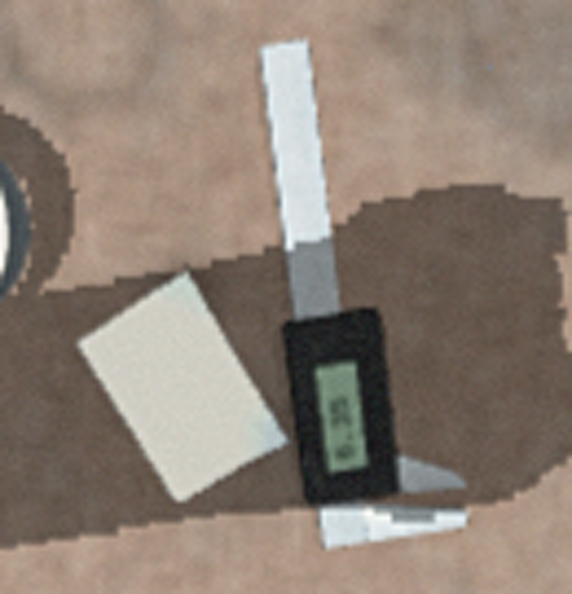

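Run:
```python
from h import *
import pickle
s1=pickle.load(open("w1.pkl","rb"));s2=pickle.load(open("w2.pkl","rb"))
def a(u,v,z): return px2w("wrist",255+u/2.8,95+v/2.8,z,s1)
def b(u,v,z): return px2w("wrist",370+u/2.7,90+v/2.7,z,s1)
def c(u,v,z): return px2w("wrist",240+u/4.4,55+v/4.4,z,s2)
P=lambda n,p:print(n,np.round(p,4))
P("front outL",a(72,30,.049));P("front inL",a(98,30,.049));P("front outR",a(43,548,.049));P("front inR",a(66,548,.049))
P("div front",a(78,410,.038));P("div back",a(350,425,.038))
P("handle",a(16,290,.026));P("ring",a(110,461,.015))
P("Lwall in f",a(98,66,.042)); P("Lwall in b",a(408,66,.042)); P("Lwall out f",a(98,42,.042))
P("Rwall in f",a(66,530,.042)); P("Rwall b",a(335,543,.042))
P("chest FL",b(96,57,.058));P("chest BL",b(502,82,.058));P("chest front low",b(33,440,.058));P("chest back",b(383,520,.058))
q=[c(*x,.011) for x in [(283,323),(378,310),(398,492),(308,502)]]
for x in q: P("hous",x)
m=np.mean(q,0);P("house mid",m);print(np.linalg.norm(q[0]-q[1]),np.linalg.norm(q[1]-q[2]))
d=(q[0]+q[1]-q[2]-q[3]); print("beam dir deg",np.degrees(np.arctan2(d[1],d[0])))
e=(c(262,46,.004)+c(308,40,.004))/2;P("beamend",e)
d=e-m;print(np.degrees(np.arctan2(d[1],d[0])),np.linalg.norm(d[:2]))
for s in(s1,s2):
    M=rot(s["tcp_rot"]);print(np.degrees(np.arctan2(M[1,0],M[0,0])),M[:,2])
# also from top cam
crop("pics/a_top.png","pics/t_cal.png",240,195,300,230,10)
```

```text
front outL [ 0.4787 -0.1252  0.049 ]
front inL [ 0.4899 -0.1249  0.049 ]
front outR [ 0.4694 -0.3767  0.049 ]
front inR [ 0.4811 -0.3765  0.049 ]
div front [ 0.4857 -0.3054  0.038 ]
div back [ 0.6219 -0.3111  0.038 ]
handle [ 0.4541 -0.2475  0.026 ]
ring [ 0.5041 -0.3439  0.015 ]
Lwall in f [ 0.4906 -0.1401  0.042 ]
Lwall in b [ 0.6275 -0.1375  0.042 ]
Lwall out f [ 0.4903 -0.13    0.042 ]
Rwall in f [ 0.481  -0.3702  0.042 ]
Rwall b [ 0.6199 -0.3754  0.042 ]
chest FL [ 0.6265 -0.1284  0.058 ]
chest BL [ 0.808  -0.1354  0.058 ]
chest front low [ 0.6191 -0.3115  0.058 ]
chest back [ 0.8039 -0.353   0.058 ]
hous [0.5824 0.027  0.011 ]
hous [0.611  0.0313 0.011 ]
hous [ 0.6205 -0.0239  0.011 ]
hous [ 0.5924 -0.0276  0.011 ]
house mid [0.6016 0.0017 0.011 ]
0.028909967616381232 0.056082868444170375
beam dir deg 100.12143774343645
beamend [0.5803 0.1062 0.004 ]
101.5116403629068 0.1066135924567638
91.17685681976396 [ 0.00338248  0.00625201 -0.99997474]
91.0686385336089 [ 0.00160266  0.00756215 -0.99997012]
```

View pics/t_cal.png

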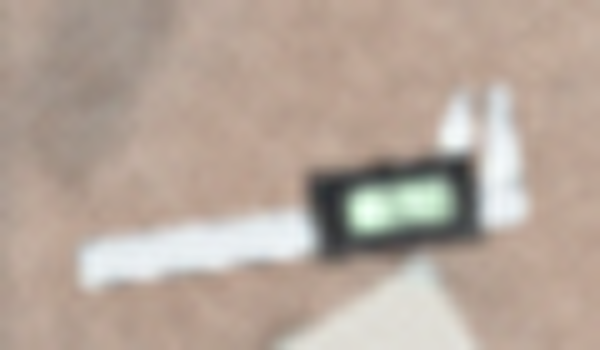

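>>> carry_out(
  targets=[
    [0.4,1.0,3.6,0],
    [0.4,1.0,3.6,0],
    [0.4,1.1,3.6,-3.4],
    [0.5,1.1,3.6,-3.5],
    [0.5,1.1,3.6,-3.4],
    [0,0,1,0],
    [0,0,0,0],
  ],
)

```text
time_s: 3.25
position: [0.5944, -0.0098, 0.1375]
tcp_rot: [-0.003, 0.64, 0.768, -0.003]
wrist_force: [-1.0, -0.4, -0.2]
gripper_width: 0.0856
```

Run:
```python
from h import *
import pickle
s=sense(); im=camera("wrist"); cv2.imwrite("pics/w3.png",im); pickle.dump(s,open("w3.pkl","wb")); print(s["position"])
M=rot(s["tcp_rot"]);print(np.degrees(np.arctan2(M[1,0],M[0,0])),M[:,2])
```

```text
[ 0.5943775  -0.00982044  0.13751408]
100.42952592185365 [-0.00876201 -0.00158563 -0.99996036]
```

View pics/w3.png

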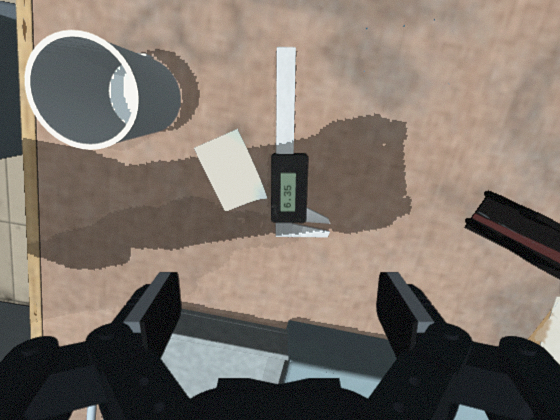

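```bash
cat >> h.py <<'E'
def px2tool(u,v,zw,s):
    """point at world height zw in tool coords (assume tool vertical), returns cm"""
    c=camera_info("wrist");T=np.array(c["T_tool_cam"])
    d=T[:3,:3]@np.array([(u-c["cx"])/c["fx"],(v-c["cy"])/c["fy"],1.])
    t=((s["position"][2]-zw)-T[2,3])/d[2]
    return (T[:3,3]+t*d)*100
E
python3 - <<'E'
from h import *
import pickle
s=pickle.load(open("w3.pkl","rb"))
for p in [(271,153),(307,153),(307,222),(271,222),(289,188)]: print(px2tool(*p,.011,s),px2w("wrist",*p,.011,s))
E
```

```text
[ 4.00282531 -0.43609395 12.65140835] [0.58173394 0.02855002 0.011     ]
[ 3.99992484  2.41558371 12.65140835] [0.60976295 0.03371597 0.011     ]
[-1.79754614  2.55856988 12.65140835] [ 0.62165277 -0.0229933   0.011     ]
[-1.7939269  -0.47918286 12.65140835] [ 0.59180557 -0.02854811  0.011     ]
[ 1.15241097  1.01422673 12.65140835] [0.60115133 0.0031688  0.011     ]
```

>>> carry_out(
  fingers=5.5,
  targets=[
    [0.4,0.3,2.5,-0.3],
    [0.4,0.3,2.5,0],
    [0.4,0.4,2.5,0],
    [0.1,0,2.5,0],
    [0,0,1.5,0],
    [0,0,0.6,0],
    [0,0,0,0],
  ],
)

```text
time_s: 3.88
position: [0.6049, 0.0062, 0.0213]
tcp_rot: [0.001, 0.637, 0.77, -0.0]
wrist_force: [-0.3, 1.2, -0.5]
gripper_width: 0.055
```

Run:
```python
from h import *
s=sense(); im=camera("wrist"); cv2.imwrite("pics/w4.png",im); print(s["position"],s["wrist_force"])
M=rot(s["tcp_rot"]);print(np.degrees(np.arctan2(M[1,0],M[0,0])),M[:,2])
```

```text
[0.60493308 0.00615552 0.02130209] [-0.30830746  1.19855938 -0.50750281]
100.79407151772388 [ 0.00117619 -0.00115041 -0.99999865]
```

View pics/w4.png

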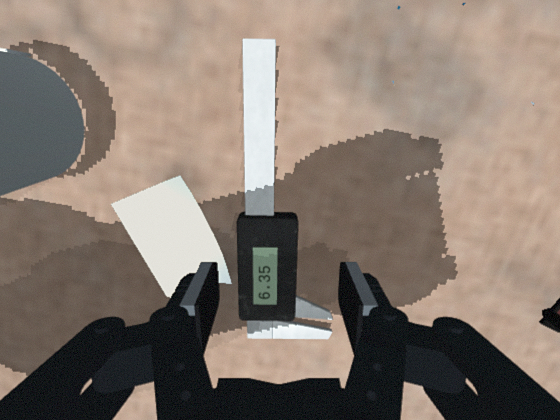

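Run:
```python
from h import *
s=sense()
for p in [(267.5,266),(238,213),(298,213),(296,320),(240,320)]: print(px2tool(*p,.011,s))
c=camera_info("wrist");T=np.array(c["T_tool_cam"])
# where TCP & pad tips project
for q in [(0,0,0),(0,.0275,-.004),(0,-.0275,-.004),(0.011,.0275,-.004),(-.011,.0275,-.004),(0,0,.0103)]:
    p=np.linalg.inv(T)@np.r_[q,1]; print(q,c["fx"]*p[0]/p[2]+c["cx"],c["fy"]*p[1]/p[2]+c["cy"])
```

```text
[-0.04583973 -0.41334704  1.11868964]
[ 2.76267812 -1.79530372  1.11868964]
[2.75934426 1.07590054 1.11868964]
[-3.22683322  1.06914116  1.11868964]
[-3.22244378 -1.90948266  1.11868964]
(0, 0, 0) 275.54967844776485 275.99634021090196
(0, 0.0275, -0.004) 335.21099216137986 280.15609247057023
(0, -0.0275, -0.004) 215.75623039586117 280.29972715102554
(0.011, 0.0275, -0.004) 336.42703880573913 258.4088220911658
(-0.011, 0.0275, -0.004) 334.0456659699306 300.99629945045973
(0, 0, 0.0103) 275.69376570830804 265.9759393012081
```

>>> carry_out(
  targets=[
    [0,-0.4,0.3,0],
    [0,0,0.6,0],
    [0,0,0.6,0],
    [0,0,0.1,0],
    [0,0,0,0],
  ],
)

```text
time_s: 4.35
position: [0.6001, 0.0067, 0.0039]
tcp_rot: [-0.0, 0.637, 0.771, -0.0]
wrist_force: [0.2, -0.8, -0.4]
gripper_width: 0.0551
```

>>> carry_out(
  fingers=2.0,
  targets=[
    [0,0,0,0],
    [0,0,0,0],
    [0,0,0,0],
    [0,0,0,0],
    [0,0,0,0],
    [0,0,0,0],
  ],
)

```text
time_s: 4.85
position: [0.6007, 0.0069, 0.0048]
tcp_rot: [0.0, 0.637, 0.771, 0.0]
wrist_force: [-1.7, 0.4, 4.5]
gripper_width: 0.0278
```

>>> carry_out(
  targets=[
    [0,0,-0.3,0],
    [0,0,-1,0],
    [0,0,-2,0],
    [0,0,-2,0],
    [0,0,-2,0],
    [0,0,-2,4.3],
    [0,0,-0.5,4.3],
    [0,0,0,4.3],
    [0,0,0,0],
  ],
)

```text
time_s: 5.6
position: [0.6007, 0.0068, 0.1035]
tcp_rot: [0.001, 0.72, 0.694, 0.0]
wrist_force: [0.1, -0.6, -1.7]
gripper_width: 0.0277
```

```bash
cat > look.py <<'E'
from h import *
import sys,pickle
n=sys.argv[1]; cam=sys.argv[2] if len(sys.argv)>2 else "wrist"
s=sense(); im=camera(cam); cv2.imwrite(f"pics/{n}.png",im); pickle.dump(s,open(n+".pkl","wb"))
M=rot(s["tcp_rot"]);print(s["time_s"],s["position"],s["wrist_force"],s["gripper_width"],"yaw",np.degrees(np.arctan2(M[1,0],M[0,0])),"tilt",M[:2,2])
E
python3 look.py w5
```

```text
5.6 [0.60071813 0.00681433 0.10349095] [ 0.13835189 -0.62251817 -1.6638053 ] 0.027702079083796648 yaw 87.9471306512748 tilt [ 0.00152834 -0.00018014]
```

View pics/w5.png

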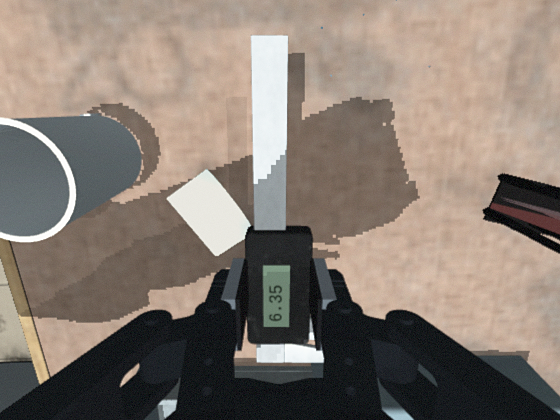

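Run:
```python
from h import *
import pickle
s=pickle.load(open("w5.pkl","rb")); z=s["position"][2]
for p in [(247,229),(312,229),(307,342),(279,229)]: print(px2tool(*p,z+.006,s))
print(px2tool(271,36,z-.001,s))
# targets
th=np.radians(-2.1);u=np.array([np.cos(th),np.sin(th)]);v=np.array([-np.sin(th),np.cos(th)])
W=np.array([.5572,-.2220]);N=np.array([.5528,-.3409])
print("grip target",W+.024*u-.032*v)
```

```text
[ 2.62465814 -1.23712134 -0.6       ]
[ 2.62112025  1.56861492 -0.6       ]
[-3.21411884  1.49660647 -0.6       ]
[ 2.62291658  0.14402735 -0.6       ]
[10.25685795 -0.15835915  0.1       ]
grip target [ 0.58001128 -0.25485796]
```

>>> carry_out(
  targets=[
    [-1.5,-0.1,0,0],
    [-3,-0.3,0,0],
    [-3.2,-0.3,0,0],
    [-3.2,-0.3,0,0],
    [-3.2,-0.3,0,0],
    [-3.2,-0.3,0,0],
    [-3.2,-0.3,0,0],
    [-3.2,-0.3,0,0],
    [-2.2,0,0,0],
    [0,0,0,0],
  ],
)

```text
time_s: 6.48
position: [0.5668, -0.2605, 0.1012]
tcp_rot: [0.001, 0.722, 0.691, -0.003]
wrist_force: [0.3, -1.3, -1.1]
gripper_width: 0.0283
```

```bash
python3 look.py w6; python3 look.py s6 side; python3 -c "
from h import *
crop('pics/s6.png','pics/s6a.png',200,190,400,390,3)"
```

```text
6.4833 [ 0.56681214 -0.26049549  0.10116262] [ 0.28213217 -1.32395127 -1.14791089] 0.028254551213449112 yaw 87.4987103174835 tilt [-0.0027797  -0.00570878]
6.5333 [ 0.56765355 -0.25621164  0.10130935] [-0.42264666  0.9469539  -2.83578564] 0.02815341277491465 yaw 87.69271976687415 tilt [-0.00212954 -0.0020494 ]
```

View pics/w6.png

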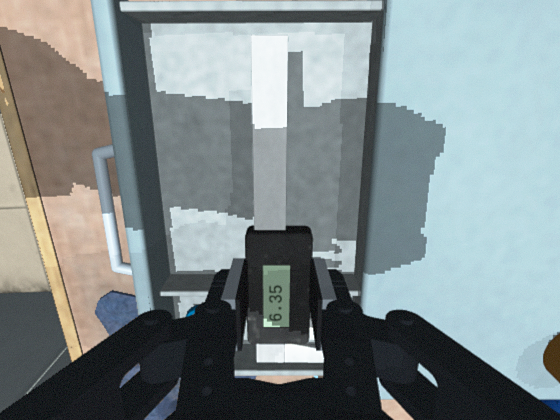

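View pics/s6a.png

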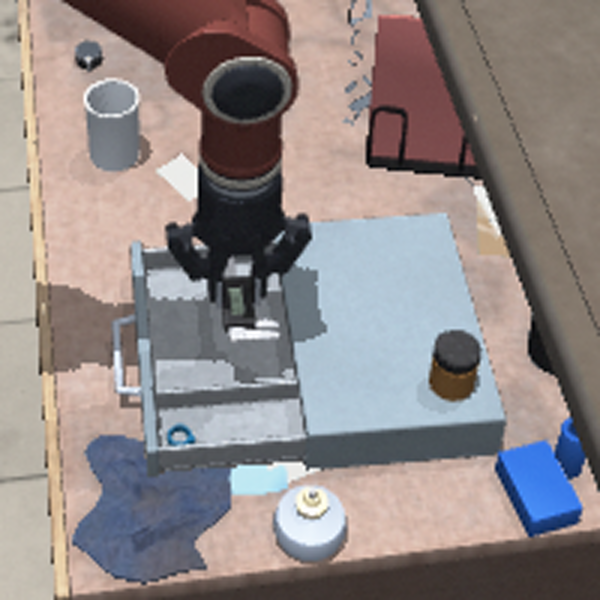

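>>> carry_out(
  targets=[
    [0,0,0.5,0],
    [0,0,1,0],
    [0,0,1.2,0],
    [0,0,1,0],
    [0,0,0.4,0],
    [0,0,0,0],
  ],
)

```text
time_s: 7.08
position: [0.5682, -0.2504, 0.0591]
tcp_rot: [-0.002, 0.719, 0.695, -0.001]
wrist_force: [0.3, -0.8, -1.2]
gripper_width: 0.0277
```

```bash
python3 look.py w7
```

```text
7.0833 [ 0.56823107 -0.25041983  0.0591433 ] [ 0.34259309 -0.78228674 -1.20432983] 0.027696647980453654 yaw 88.07430392678725 tilt [-0.00390508  0.00148907]
```

View pics/w7.png

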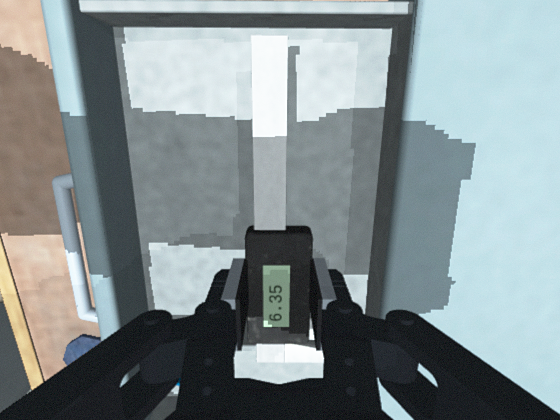

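Run:
```python
from h import *
import pickle
s=pickle.load(open("w7.pkl","rb"))
print("wallfloor",px2tool(260,27,.012,s),"walltop in",px2tool(260,14,.042,s),"tip",px2tool(271,36,.058,s))
print("front floor",px2tool(130,150,.012,s),"front panel top inner",px2tool(88,150,.049,s),"chest front edge",px2tool(408,100,.058,s),px2tool(385,300,.058,s))
```

```text
wallfloor [11.45038553 -0.79316528  4.71433014] walltop in [11.36326122 -0.64280977  1.71433014] tip [10.25944722 -0.15876795  0.11433014]
front floor [ 5.31967311 -8.14010575  4.71433014] front panel top inner [ 5.80596861 -8.41820918  1.01433014] chest front edge [7.91923774 5.36770761 0.11433014] [-1.34729827  5.30940316  0.11433014]
```

>>> carry_out(
  targets=[
    [0,0,0.6,0],
    [0,0,1,0],
    [0,0,1,0],
    [0,0,0.8,0],
    [0,0,0.4,0],
    [0,0,0.2,0],
    [0,0,0,0],
  ],
)

```text
time_s: 7.72
position: [0.5692, -0.2512, 0.0206]
tcp_rot: [-0.001, 0.719, 0.695, -0.0]
wrist_force: [-0.4, 0.1, -0.8]
gripper_width: 0.0276
```

>>> carry_out(
  targets=[
    [0,0,0.1,0],
    [0,0,0.1,0],
    [0,0,0.1,0],
    [0,0,0,0],
    [0,0,0,0],
  ],
)

```text
time_s: 8.13
position: [0.5696, -0.2514, 0.0185]
tcp_rot: [0.0, 0.719, 0.695, 0.0]
wrist_force: [0.0, -0.5, -0.7]
gripper_width: 0.0277
```

>>> carry_out(
  targets=[
    [0,0,0.1,0],
    [0,0,0.1,0],
    [0,0,0,0],
    [0,0,0,0],
  ],
)

```text
time_s: 8.47
position: [0.5699, -0.2514, 0.0168]
tcp_rot: [0.0, 0.719, 0.695, 0.0]
wrist_force: [-0.4, -0.2, 2.0]
gripper_width: 0.0276
```

>>> carry_out(
  fingers=4.2,
  targets=[
    [0,0,0,0],
    [0,0,0,0],
    [0,0,0,0],
    [0,0,-0.3,0],
    [0,0,-1,0],
    [0,0,-2,0],
    [0,0,-3,0],
    [0,0,-3,0],
    [0,0,-2,0],
    [0,0,0,0],
  ],
)

```text
time_s: 9.3
position: [0.5731, -0.252, 0.1356]
tcp_rot: [0.005, 0.719, 0.695, 0.003]
wrist_force: [0.4, -0.1, 0.8]
gripper_width: 0.0419
```

```bash
python3 look.py w8
```

```text
9.3 [ 0.57305079 -0.25199042  0.13556945] [ 0.42789562 -0.07953412  0.79729412] 0.04191944009386988 yaw 88.00358176203585 tilt [ 0.0107112  -0.00353348]
```

View pics/w8.png

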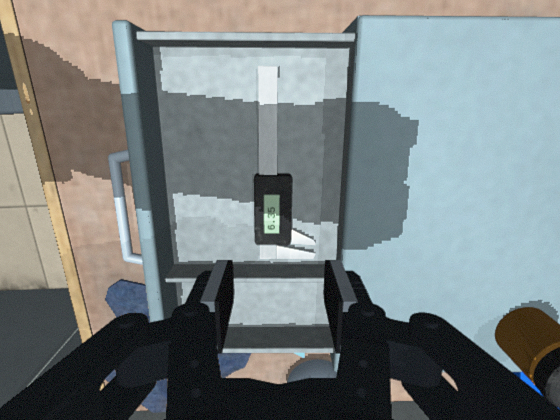

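>>> carry_out(
  targets=[
    [1.5,0,-0.3,0],
    [3,0,0,0],
    [3.5,0,0,0],
    [3.5,0,0,0],
    [3.5,0,0,0],
    [3.5,0,0,0],
    [3.5,0,0,0],
    [3.5,0,0,0],
    [3.5,0,0,0],
    [3.5,0,0,0],
    [3.5,0,0,0],
    [2.0,0,0,0],
  ],
)

```text
time_s: 10.35
position: [0.5801, 0.1355, 0.1315]
tcp_rot: [-0.002, 0.717, 0.697, 0.0]
wrist_force: [-0.1, 0.8, 0.9]
gripper_width: 0.0419
```

>>> carry_out(
  targets=[
    [0,0,0,-7],
    [0,0,0,-7],
    [0,0,0,-7],
    [0,0,0,-7],
    [0,0,0,-7],
    [0,0,0,-7],
    [0,0,0,-7],
    [0,0,0,-7],
    [0,0,0,-7],
    [0,0,0,-7],
    [0,0,0,-7],
    [0,0,0,-7],
  ],
)

```text
time_s: 11.35
position: [0.5809, 0.1293, 0.1311]
tcp_rot: [-0.002, 0.066, 0.998, -0.0]
wrist_force: [-0.3, -0.5, -0.1]
gripper_width: 0.042
```

>>> carry_out(
  targets=[
    [0,0,0,-5],
    [0,0,0,-5],
    [0,0,0,0],
    [0,0,0,0],
  ],
)

```text
time_s: 11.68
position: [0.5814, 0.129, 0.1313]
tcp_rot: [-0.001, -0.017, 1.0, 0.0]
wrist_force: [0.2, 0.7, -0.7]
gripper_width: 0.0416
```

```bash
python3 look.py w9
```

```text
11.6833 [0.58137431 0.12904224 0.13130448] [ 0.24063716  0.69407687 -0.67442344] 0.04158465097417192 yaw -178.03775585362405 tilt [-0.00273208  0.00012081]
```

View pics/w9.png

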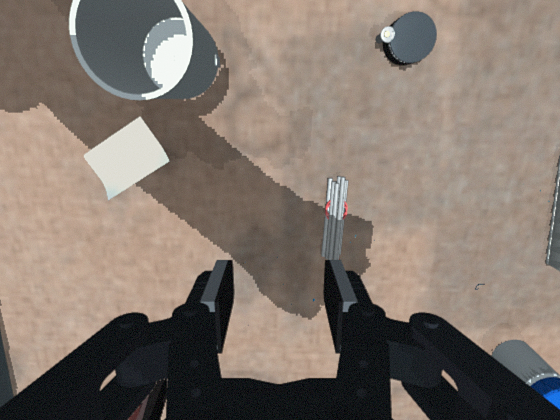

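Run:
```python
from h import *
import pickle
s=pickle.load(open("w9.pkl","rb"))
for p in [(338,178),(332.5,258),(327,178),(348,178),(322,250),(344,250)]: print(px2tool(*p,.01,s),px2w("wrist",*p,.01,s))
print("loupe",px2w("wrist",408,40,.019,s),px2w("wrist",388,34,.018,s))
crop("pics/w9.png","pics/w9a.png",290,160,390,270,5)
crop("pics/b_top.png","pics/b_f.png",50,190,130,300,5)
```

```text
[ 1.90006184  4.81317013 12.13044811] [0.56041836 0.1765214  0.01      ]
[-5.07806565  4.70722429 12.13044811] [0.63012171 0.17781591 0.01      ]
[ 1.90073259  3.93947671 12.13044811] [0.5607105  0.16778701 0.01      ]
[ 1.89945209  5.60740563 12.13044811] [0.56015279 0.18446155 0.01      ]
[-4.33083712  3.77947313 12.13044811] [0.6229831  0.16829543 0.01      ]
[-4.33199771  5.64910787 12.13044811] [0.62235654 0.18697437 0.01      ]
loupe [0.46131117 0.21435097 0.019     ] [0.45790211 0.20051166 0.018     ]
```

View pics/w9a.png

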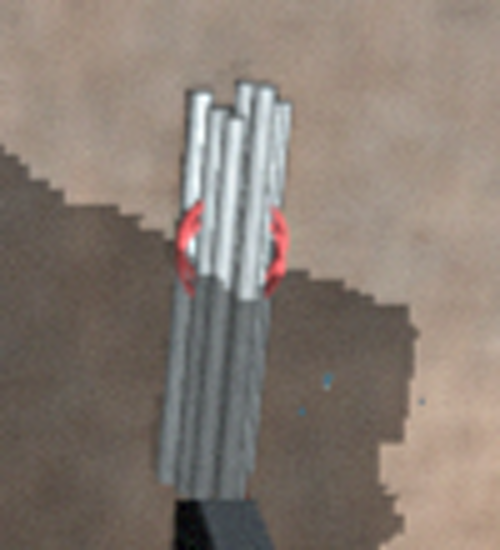

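View pics/b_f.png

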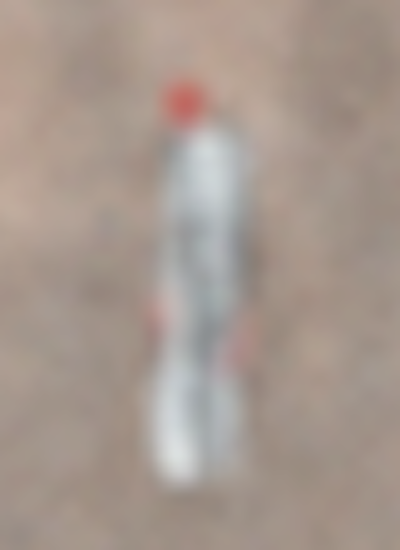

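>>> carry_out(
  targets=[
    [-0.5,1.2,1.5,0],
    [-0.6,1.2,2.5,0],
    [-0.6,1.2,2.5,0],
    [-0.45,1.15,2.0,0],
    [0,0,1.0,0],
    [0,0,0.5,0],
    [0,0,0,0],
    [0,0,0,0],
  ],
)

```text
time_s: 12.4
position: [0.6028, 0.1758, 0.033]
tcp_rot: [0.0, -0.017, 1.0, -0.0]
wrist_force: [-0.3, 0.9, -0.1]
gripper_width: 0.0421
```

```bash
python3 look.py w10; python3 look.py s10 side
```

```text
12.4 [0.60280353 0.17584459 0.03304406] [-0.26668855  0.92963762 -0.14211622] 0.04206302181504144 yaw -178.06483819850095 tilt [ 0.00075277 -0.00056399]
12.45 [0.60318745 0.17603498 0.03358278] [0.48494485 0.20352531 0.34731637] 0.04218663066345123 yaw -178.07451126391194 tilt [1.80376316e-03 6.99382491e-05]
```

View pics/w10.png

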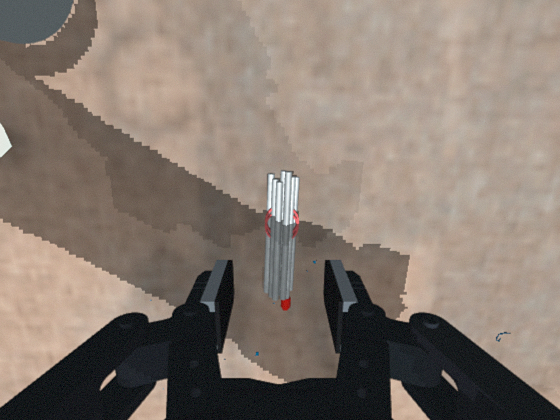

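View pics/s10.png

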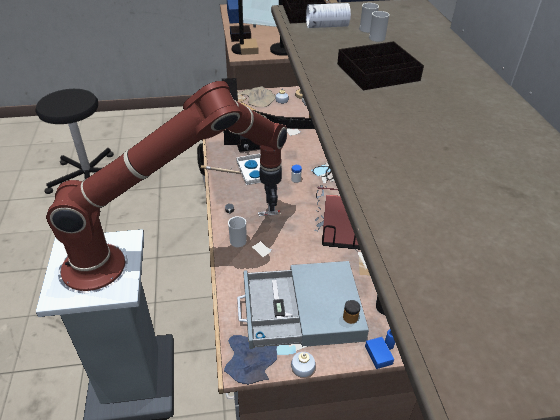

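Run:
```python
from h import *
import pickle
s=pickle.load(open("w10.pkl","rb"))
for p in [(283,172),(286,308),(280,240),(265,240),(295,240),(277,298),(282.5,222)]: print(p,px2tool(*p,.008,s))
```

```text
(283, 172) [4.28294421 0.31590947 2.50440583]
(286, 308) [-3.60473322  0.51350506  2.50440583]
(280, 240) [0.59738393 0.16742039 2.50440583]
(265, 240) [ 0.59789625 -0.635346    2.50440583]
(295, 240) [0.59687165 0.97013872 2.50440583]
(277, 298) [-2.95000972e+00 -5.08953856e-04  2.50440583e+00]
(282.5, 222) [1.61907014 0.29832288 2.50440583]
```

>>> carry_out(
  targets=[
    [0.3,0.2,0.5,2.5],
    [0,0,1.0,0],
    [0,0,0.8,0],
    [0,0,0.4,0],
    [0,0,0.1,0],
    [0,0,0,0],
  ],
)

```text
time_s: 13.0
position: [0.5993, 0.1783, 0.0038]
tcp_rot: [-0.0, 0.004, 1.0, -0.0]
wrist_force: [0.2, 0.2, 0.5]
gripper_width: 0.0419
```

>>> carry_out(
  fingers=0.8,
  targets=[
    [0,0,0,0],
    [0,0,0,0],
    [0,0,0,0],
    [0,0,0,0],
    [0,0,0,0],
    [0,0,0,0],
  ],
)

```text
time_s: 13.5
position: [0.5998, 0.179, 0.0051]
tcp_rot: [0.001, 0.004, 1.0, 0.0]
wrist_force: [-0.7, -0.1, 4.5]
gripper_width: 0.0092
```

>>> carry_out(
  fingers=0.2,
  targets=[
    [0,0,-0.3,0],
    [0,0,-1,0],
    [0,0,-1.5,0],
    [0,0,-1.5,0],
    [0,0,0,0],
  ],
)

```text
time_s: 13.92
position: [0.6016, 0.1803, 0.0517]
tcp_rot: [0.003, 0.004, 1.0, 0.002]
wrist_force: [0.6, 0.8, -0.8]
gripper_width: 0.0095
```

```bash
python3 look.py w11
```

```text
13.9167 [0.60164534 0.18027391 0.05174885] [ 0.55953152  0.77935847 -0.76527087] 0.009510691498010742 yaw 179.50120682976066 tilt [0.0065254  0.00361636]
```

View pics/w11.png

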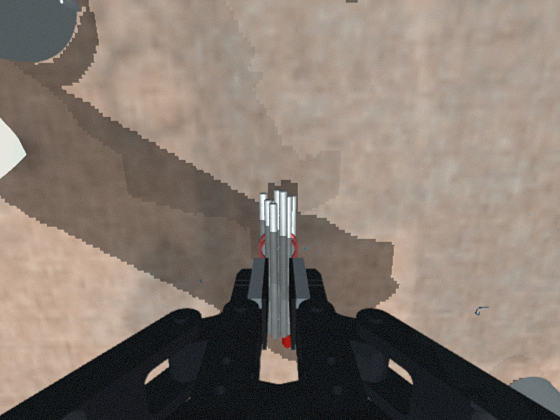

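>>> carry_out(
  targets=[
    [0.2,-1.5,-1.5,0],
    [0.4,-3,-1.5,0],
    [0.6,-3.3,-1.5,0],
    [0.7,-3.3,-1.5,0],
    [0.7,-3.3,0,0],
    [0.8,-3.3,0,0],
    [0.8,-3.3,0,0],
    [0.8,-3.3,0,0],
    [0.8,-3.3,0,0],
    [0.8,-3.3,0,0],
    [0.8,-3.2,0,0],
    [0.5,-2.0,0,0],
  ],
)

```text
time_s: 14.97
position: [0.5154, -0.1867, 0.1066]
tcp_rot: [-0.001, 0.007, 1.0, -0.001]
wrist_force: [-0.8, -0.6, -1.5]
gripper_width: 0.0092
```

>>> carry_out(
  targets=[
    [0,0,0,7],
    [0,0,0,7],
    [0,0,0,7],
    [0,0,0,7],
    [0,0,0,7],
    [0,0,0,7],
    [0,0,0,7],
    [0,0,0,7],
    [0,0,0,7],
    [0,0,0,7],
    [0,0,0,7],
    [0,0,0,7],
  ],
)

```text
time_s: 15.97
position: [0.517, -0.1816, 0.1072]
tcp_rot: [-0.0, 0.674, 0.738, -0.0]
wrist_force: [0.7, 0.5, -1.2]
gripper_width: 0.0093
```

>>> carry_out(
  targets=[
    [0,0,0,5],
    [0,0,0,2.6],
    [0,0,0,0],
    [0,0,0,0],
  ],
)

```text
time_s: 16.3
position: [0.5172, -0.1815, 0.1073]
tcp_rot: [-0.0, 0.719, 0.695, -0.0]
wrist_force: [0.9, -0.2, -0.5]
gripper_width: 0.0095
```

```bash
python3 look.py w12
```

```text
16.3 [ 0.5171608  -0.18152307  0.10726364] [ 0.8703443  -0.21370307 -0.54564717] 0.00953460705003873 yaw 88.00655869595295 tilt [-3.56337055e-04  7.99113246e-05]
```

View pics/w12.png

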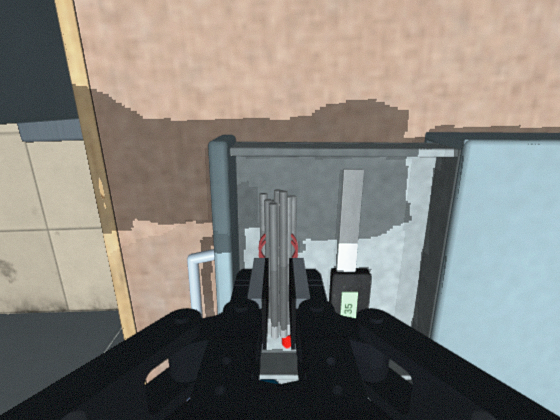

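Run:
```python
from h import *
import pickle
s=pickle.load(open("w12.pkl","rb"));z=s["position"][2]
print("files",px2tool(279,190,z+.004,s),px2tool(287,345,z+.004,s))
print("front inner top",px2tool(235,180,.049,s),"left wall in top",px2tool(330,155,.042,s))
print("cal beam", px2tool(343,170,.016,s),px2tool(363,170,.016,s),"house",px2tool(331,268,.023,s),px2tool(371,268,.023,s))
```

```text
files [ 4.30572632  0.14490168 -0.4       ] [-3.54988696  0.53639237 -0.4       ]
front inner top [ 3.36298184 -2.50347826  5.82636388] left wall in top [4.76557698 3.29211875 6.52636388]
cal beam [3.33866697 4.64614896 9.12636388] [3.3371537  6.04471058 9.12636388] house [-3.89659415  4.03577923  8.42636388] [-3.90073539  7.0121055   8.42636388]
```

>>> carry_out(
  targets=[
    [-0.3,0.8,0.5,0],
    [0,0,1,0],
    [0,0,1.5,0],
    [0,0,1.5,0],
    [0,0,1.5,0],
    [0,0,1,0],
    [0,0,0.8,0],
    [0,0,0.4,0],
    [0,0,0.3,0],
    [0,0,0,0],
    [0,0,0,0],
  ],
)

```text
time_s: 17.27
position: [0.5257, -0.1851, 0.0227]
tcp_rot: [0.0, 0.72, 0.694, 0.0]
wrist_force: [-0.6, -0.1, -0.5]
gripper_width: 0.0091
```

```bash
python3 look.py w13
```

```text
17.2667 [ 0.52567882 -0.1850948   0.02271247] [-0.60506637 -0.05070463 -0.48245682] 0.009087243662276038 yaw 87.91702037802054 tilt [ 0.00096816 -0.00018709]
```

View pics/w13.png

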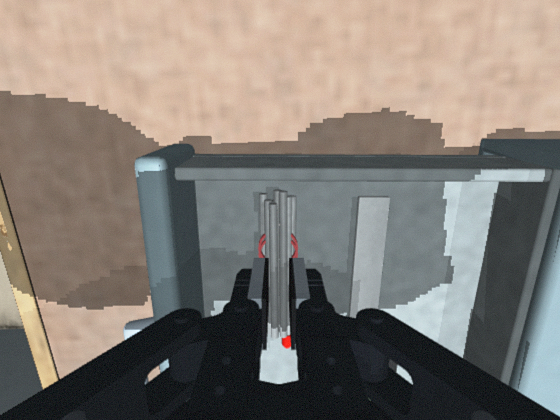

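Well placed between the front wall and the caliper beam. Lower the last 6 mm.

>>> carry_out(
  targets=[
    [0,0,0.2,0],
    [0,0,0.1,0],
    [0,0,0.1,0],
    [0,0,0.1,0],
    [0,0,0,0],
    [0,0,0,0],
  ],
)

```text
time_s: 17.82
position: [0.5252, -0.185, 0.0173]
tcp_rot: [-0.0, 0.72, 0.694, -0.0]
wrist_force: [0.8, 0.6, -1.5]
gripper_width: 0.0094
```

>>> carry_out(
  targets=[
    [0,0,0.05,0],
    [0,0,0.05,0],
    [0,0,0,0],
    [0,0,0,0],
  ],
)

```text
time_s: 18.15
position: [0.5257, -0.1851, 0.017]
tcp_rot: [0.001, 0.72, 0.694, 0.0]
wrist_force: [-1.3, -0.3, 5.1]
gripper_width: 0.0091
```

>>> carry_out(
  fingers=2.6,
  targets=[
    [0,0,0,0],
    [0,0,0,0],
    [0,0,0,0],
    [0,0,-0.3,0],
    [0,0,-1,0],
    [0,0,-2,0],
    [0,0,-3,0],
    [0,0,-3,0],
    [0,0,-2,0],
    [0,0,0,0],
  ],
)

```text
time_s: 18.98
position: [0.5284, -0.1855, 0.1347]
tcp_rot: [0.004, 0.72, 0.694, 0.003]
wrist_force: [0.1, -0.2, 0.5]
gripper_width: 0.0261
```

```bash
python3 look.py w14
```

```text
18.9833 [ 0.52844637 -0.18548526  0.13467257] [ 0.12798717 -0.2240335   0.54761147] 0.02613602548797559 yaw 87.90420947076078 tilt [ 0.00980924 -0.00265859]
```

View pics/w14.png

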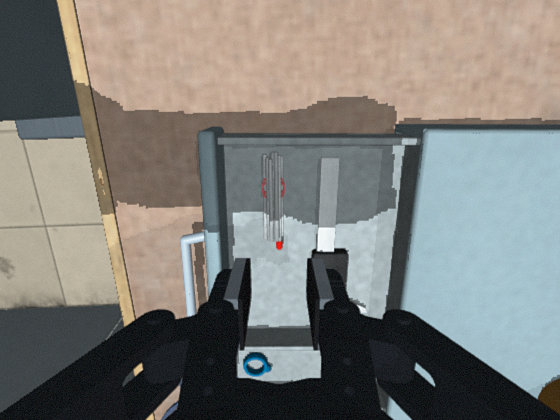

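>>> carry_out(
  fingers=6.0,
  targets=[
    [1.4,-0.4,0,0],
    [3,-0.8,0,0],
    [3.2,-0.8,0,0],
    [3.3,-0.9,0,0],
    [3.3,-0.9,0,0],
    [3.3,-0.9,0,0],
    [3.3,-0.9,0,0],
    [3.3,-0.8,0,0],
    [3.3,-0.8,0,0],
    [3.2,-0.8,0,0],
    [2.0,-0.5,0,6],
    [0,0,0,6],
  ],
)

```text
time_s: 20.03
position: [0.4486, 0.1507, 0.1286]
tcp_rot: [-0.003, 0.787, 0.617, -0.0]
wrist_force: [-0.3, -0.3, -0.3]
gripper_width: 0.0597
```

>>> carry_out(
  targets=[
    [0,0,0,0],
    [0,0,0,0],
  ],
)

```text
time_s: 20.2
position: [0.4506, 0.1438, 0.1284]
tcp_rot: [-0.0, 0.787, 0.617, -0.002]
wrist_force: [-0.1, -0.3, 0.2]
gripper_width: 0.0599
```

```bash
python3 look.py w15
```

```text
20.2 [0.45060064 0.14382943 0.12844577] [-0.07092862 -0.30101607  0.19243306] 0.05991060390795751 yaw 76.12555121411056 tilt [-0.00273676 -0.00148044]
```

View pics/w15.png

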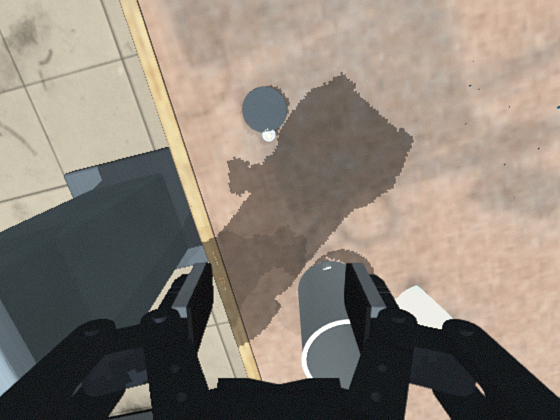

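Run:
```python
from h import *
import pickle
s=pickle.load(open("w15.pkl","rb"))
print(px2tool(265,108.5,.019,s),px2tool(268.5,136,.02,s),px2tool(242,108,.017,s),px2tool(288.5,108,.017,s),px2w("wrist",265,108.5,.019,s))
print("beaker rim far",px2tool(345,320,.088,s), "rim L",px2tool(303,352,.088,s))
```

```text
[ 7.46010347 -0.84209745 10.94457692] [ 5.54390732 -0.60814238 10.84457692] [ 7.49313957 -2.50259851 11.14457692] [ 7.49007461  0.84080691 11.14457692] [0.46002049 0.21811196 0.019     ]
beaker rim far [-5.26512574  4.3099882   4.04457692] rim L [-7.70878958  1.70318452  4.04457692]
```

>>> carry_out(
  targets=[
    [0,0,0.5,-7],
    [0,0.1,2,0],
    [0.5,0,2.2,0],
    [0.5,0,2.2,0],
    [0.5,0,2.0,0],
    [0.5,0,1.5,0],
    [0.5,0,1.0,0],
    [0,0,0.4,0],
    [0,0,0,0],
    [0,0,0,0],
  ],
)

```text
time_s: 21.08
position: [0.4565, 0.168, 0.0116]
tcp_rot: [0.0, 0.75, 0.662, -0.0]
wrist_force: [-0.1, 0.5, 0.4]
gripper_width: 0.0601
```

```bash
python3 look.py w16
```

```text
21.0833 [0.4564782  0.16795866 0.01164726] [-0.06733206  0.45022969  0.41168038] 0.06010937245171465 yaw 82.88182109637101 tilt [ 0.00019449 -0.0002444 ]
```

View pics/w16.png

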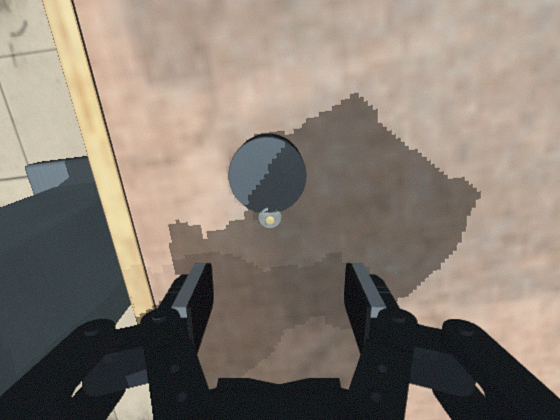

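Run:
```python
from h import *
import pickle
s=pickle.load(open("w16.pkl","rb"))
print(px2tool(267.5,174,.019,s),px2tool(270,219,.021,s),px2tool(228,174,.018,s),px2tool(307,174,.018,s))
```

```text
[ 5.07008315 -0.33174672 -0.73527392] [ 3.20634129 -0.24123068 -0.93527392] [ 5.05160278 -1.95063197 -0.63527392] [ 5.04804064  1.28120076 -0.63527392]
```

>>> carry_out(
  targets=[
    [0.5,-0.1,0.3,0],
    [1.2,-0.1,0.2,0],
    [1.2,-0.1,0,0],
    [1.2,0,0,0],
    [0.7,0,0,0],
    [0.25,0,0,0],
    [0,0,0,0],
    [0,0,0,0],
  ],
)

```text
time_s: 21.8
position: [0.4594, 0.2188, 0.0063]
tcp_rot: [0.0, 0.749, 0.662, -0.0]
wrist_force: [-0.0, 0.6, -0.0]
gripper_width: 0.0599
```

>>> carry_out(
  fingers=2.4,
  targets=[
    [0,0,0,0],
    [0,0,0,0],
    [0,0,0,0],
    [0,0,0,0],
    [0,0,0,0],
  ],
)

```text
time_s: 22.22
position: [0.4596, 0.2182, 0.0067]
tcp_rot: [0.0, 0.75, 0.662, -0.0]
wrist_force: [-0.8, -1.7, 4.2]
gripper_width: 0.0289
```

```bash
python3 look.py w17
```

```text
22.2167 [0.45958176 0.21818972 0.00671403] [-0.81579449 -1.72182151  4.22345764] 0.028857676643183224 yaw 82.8548569378482 tilt [ 1.80163331e-05 -9.18507150e-04]
```

View pics/w17.png

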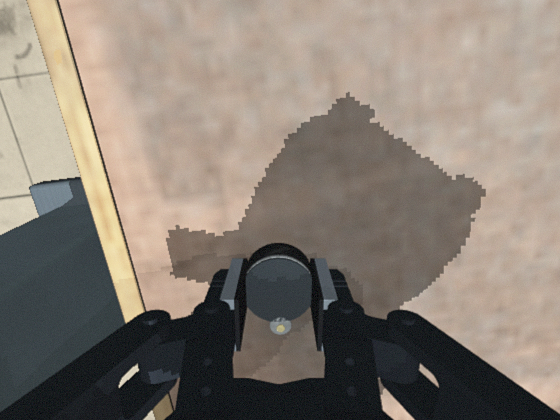

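>>> carry_out(
  targets=[
    [0,0,-0.5,0],
    [0,0,-1.5,0],
    [-1.5,0,-0.5,0],
    [-2,0,0,0],
    [-1.5,0,0,0],
    [0,0,-2,-2.5],
    [0,0,-3,-2.5],
    [0,0,-3,0],
    [0,0,-2.5,0],
    [0,0,-0.5,0],
    [0,0,0,0],
  ],
)

```text
time_s: 23.18
position: [0.4545, 0.17, 0.1431]
tcp_rot: [0.001, 0.72, 0.694, 0.002]
wrist_force: [-0.6, -0.3, 0.5]
gripper_width: 0.0286
```

>>> carry_out(
  targets=[
    [-1.5,0.4,0,0],
    [-3,0.8,0,0],
    [-3.3,0.9,0,0],
    [-3.4,1,0,0],
    [-3.4,1,0,0],
    [-3.4,1,0,0],
    [-3.4,1,0,0],
    [-3.4,1,0,0],
    [-3.4,1,0,0],
    [-3.4,1,0,0],
    [-3.4,0.9,0,0],
    [-3.4,0.9,0,0],
  ],
)

```text
time_s: 24.18
position: [0.5473, -0.2198, 0.1391]
tcp_rot: [-0.002, 0.72, 0.694, -0.001]
wrist_force: [0.2, -0.3, -0.8]
gripper_width: 0.0287
```

>>> carry_out(
  targets=[
    [-3.3,0.8,0,0],
    [-3.3,0.8,0,0],
    [-3,0.8,0,0],
    [-2,0.5,0.5,0],
    [-0.4,0.1,1,0],
    [0,0,1.5,0],
    [0,0,1,0],
    [0,0,0.5,0],
    [0,0,0,0],
    [0,0,0,0],
  ],
)

```text
time_s: 25.02
position: [0.574, -0.338, 0.0959]
tcp_rot: [-0.001, 0.719, 0.695, 0.0]
wrist_force: [-0.6, 0.2, -0.3]
gripper_width: 0.0287
```

```bash
python3 look.py w18
```

```text
25.0167 [ 0.57395346 -0.33797479  0.09586233] [-0.56616335  0.17969456 -0.30479846] 0.0286565632475874 yaw 88.01451429346736 tilt [-0.00081835  0.00105965]
```

View pics/w18.png

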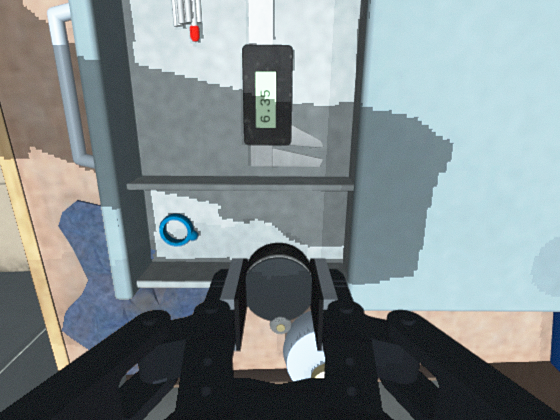

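Run:
```python
from h import *
import pickle
s=pickle.load(open("w18.pkl","rb"));z=s["position"][2]
print("div R edge",px2tool(250,187,.038,s),"Rwall in top",px2tool(190,262,.042,s),px2tool(190,284,.042,s),"ring",px2tool(178,229,.014,s),px2tool(199,235,.014,s))
print("drum",px2tool(279,283,z+.012,s),"post",px2tool(280,326,z+.014,s),"drum edges",px2tool(245,285,z+.012,s),px2tool(313,285,z+.012,s))
print("chest edge",px2tool(362,150,.058,s),"front in",px2tool(125,230,.049,s))
```

```text
div R edge [ 2.93629066 -1.60265096  5.78623254] Rwall in top [-1.89192099 -5.53866579  5.38623254] [-3.47859997 -5.66494196  5.38623254] ring [-0.69446643 -6.9865386   8.18623254] [-1.15270095 -5.5319863   8.18623254]
drum [ 0.34194681  0.14147301 -1.2       ] post [-1.71093884  0.18506603 -1.4       ] drum edges [ 0.24596661 -1.34066168 -1.2       ] [ 0.24166574  1.62386947 -1.2       ]
chest edge [5.4286525  4.55777169 3.78623254] front in [ 0.56939868 -9.05943492  4.68623254]
```

>>> carry_out(
  targets=[
    [0,0,0.6,0],
    [0,0,1.2,0],
    [0,0,1.5,0],
    [0,0,1.5,0],
    [0,0,1,0],
    [0,0,0.8,0],
    [0,0,0.4,0],
    [0,0,0.2,0],
    [0,0,0.1,0],
    [0,0,0,0],
    [0,0,0,0],
  ],
)

```text
time_s: 25.98
position: [0.5744, -0.3395, 0.024]
tcp_rot: [0.001, 0.72, 0.694, 0.0]
wrist_force: [0.8, 0.2, -0.9]
gripper_width: 0.0286
```

>>> carry_out(
  targets=[
    [0,0,0.1,0],
    [0,0,0.1,0],
    [0,0,0.1,0],
    [0,0,0,0],
    [0,0,0,0],
  ],
)

```text
time_s: 26.4
position: [0.5738, -0.3393, 0.0203]
tcp_rot: [-0.0, 0.72, 0.694, -0.0]
wrist_force: [0.0, 0.5, -0.6]
gripper_width: 0.0288
```

>>> carry_out(
  targets=[
    [0,0,0.1,0],
    [0,0,0.1,0],
    [0,0,0,0],
    [0,0,0,0],
  ],
)

```text
time_s: 26.73
position: [0.5743, -0.3394, 0.0188]
tcp_rot: [0.0, 0.72, 0.694, 0.0]
wrist_force: [-0.5, -0.3, 3.0]
gripper_width: 0.0288
```

>>> carry_out(
  fingers=4.2,
  targets=[
    [0,0,0,0],
    [0,0,0,0],
    [0,0,0,0],
    [0,0,-0.3,0],
    [0,0,-1,0],
    [0,0,-2,0],
    [0,0,-3,0],
    [0,0,-3,0],
    [0,0,-3,0],
    [0,0,-2,0],
    [0,0,0,0],
  ],
)

```text
time_s: 27.65
position: [0.5773, -0.3403, 0.1683]
tcp_rot: [0.006, 0.72, 0.694, 0.002]
wrist_force: [1.1, 0.0, -0.1]
gripper_width: 0.0418
```

```bash
python3 look.py w19; python3 look.py t19 top; python3 -c "
from h import *
crop('pics/t19.png','pics/t19a.png',290,140,440,290,4)"
```

```text
27.65 [ 0.57729001 -0.34032772  0.1683158 ] [ 1.12526478  0.03304021 -0.09550558] 0.04182602189447748 yaw 87.89629129936843 tilt [ 0.01096325 -0.00498683]
27.7 [ 0.57577721 -0.33989016  0.16542113] [-0.32777428  0.45207096  0.29210646] 0.04199115014823631 yaw 87.90374189834027 tilt [ 0.00661948 -0.00316686]
```

View pics/w19.png

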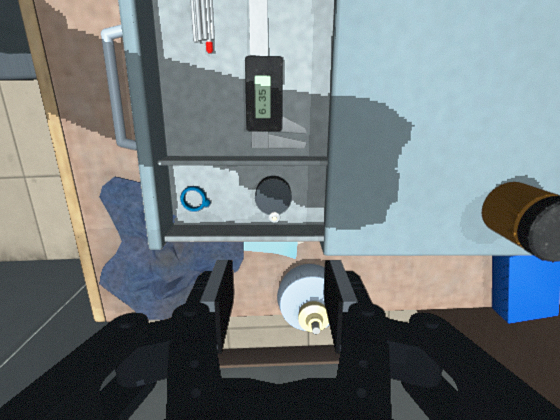

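>>> carry_out(
  fingers=0,
  targets=[
    [0.9,-1.7,0,0],
    [1.7,-3.3,0,0],
    [1.7,-3.3,0,0],
    [1.7,-3.3,0,0],
    [1.7,-3.3,0,0],
    [0.8,-1.5,0,0],
    [0,0,0,5],
    [0,0,0,7],
    [0,0,0,7],
    [0,0,0,7],
    [0,0,0,7],
    [0,0,0,7],
  ],
)

```text
time_s: 28.75
position: [0.4119, -0.248, 0.1602]
tcp_rot: [-0.001, 0.915, 0.403, -0.001]
wrist_force: [-0.1, -1.5, -0.1]
gripper_width: -0.0002
```

>>> carry_out(
  targets=[
    [0,0,0,7],
    [0,0,0,7],
    [0,0,0,7],
    [0,0,0,7],
    [0,0,0,7],
    [0,0,0,7],
    [0,0,0,7],
    [0,0,0,1],
    [0,0,0,0],
    [0,0,0,0],
  ],
)

```text
time_s: 29.58
position: [0.4126, -0.2481, 0.1607]
tcp_rot: [-0.0, 1.0, -0.017, -0.001]
wrist_force: [-0.3, -0.4, 0.4]
gripper_width: -0.0001
```

```bash
python3 look.py w20
```

```text
29.5833 [ 0.41259236 -0.24811939  0.16074846] [-0.29741025 -0.42556103  0.41526958] -5.5072569322881635e-05 yaw -1.940514109456698 tilt [-0.00145565  0.00077198]
```

View pics/w20.png

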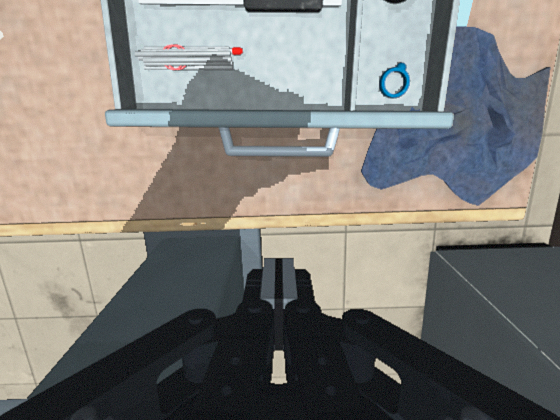

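Run:
```python
from h import *
import pickle
s=pickle.load(open("w20.pkl","rb"))
print(px2tool(280,155,.026,s),px2tool(280,148,.026,s),px2tool(228,152,.026,s),px2tool(334,152,.026,s),"edge",px2tool(280,230,0,s))
```

```text
[ 3.801633    0.04698837 13.47484573] [ 4.36879793  0.04665638 13.47484573] [ 4.04970165 -4.19273646 13.47484573] [ 4.04126072  4.45025596 13.47484573] edge [-3.73572873  0.06512527 16.07484573]
```

>>> carry_out(
  targets=[
    [0,0,1.5,0],
    [0,0,2.5,0],
    [0,0,2.5,0],
    [0,0,2.5,0],
    [0,0,2.5,0],
    [0,0,1.7,0],
    [0,0,1,0],
    [0,0,0.4,0],
    [0.5,0.1,0,0],
    [0.5,0,0,0],
    [0,0,0,0],
  ],
)

```text
time_s: 30.55
position: [0.4258, -0.2504, 0.0165]
tcp_rot: [0.001, 1.0, -0.018, 0.002]
wrist_force: [0.3, -0.1, -0.4]
gripper_width: -0.0
```

>>> carry_out(
  targets=[
    [0.3,0,0,0],
    [0.3,0,0,0],
    [0.3,0,0,0],
    [0.3,0,0,0],
    [0.3,0,0,0],
    [0.3,0,0,0],
    [0.4,0,0,0],
    [0.5,0,0,0],
    [0.5,0,0,0],
    [0.5,0,0,0],
  ],
)

```text
time_s: 31.38
position: [0.4604, -0.2512, 0.0152]
tcp_rot: [-0.0, 1.0, -0.018, -0.0]
wrist_force: [-1.3, -0.3, 0.5]
gripper_width: -0.0003
```

```bash
python3 look.py w21
```

```text
31.3833 [ 0.4603832  -0.2511689   0.01523478] [-1.27797418 -0.34504819  0.4711203 ] -0.00030434614423592864 yaw -2.0917249900234793 tilt [-2.84006489e-04  9.09125576e-05]
```

View pics/w21.png

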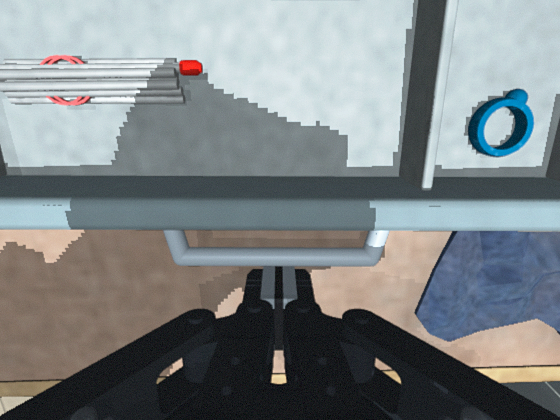

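>>> carry_out(
  targets=[
    [0.6,0,0,0],
    [0.6,0,0,0],
    [0.6,0,0,0],
    [0.6,0,0,0],
    [0.6,0,0,0],
    [0.6,0,0,0],
    [0.6,0,0,0],
    [0.6,0,0,0],
    [0.6,0,0,0],
    [0.6,0,0,0],
    [0.6,0,0,0],
    [0.6,0,0,0],
  ],
)

```text
time_s: 32.43
position: [0.5325, -0.2539, 0.0153]
tcp_rot: [0.0, 1.0, -0.018, -0.0]
wrist_force: [-0.6, -0.8, -0.8]
gripper_width: 0.0002
```

>>> carry_out(
  targets=[
    [0.5,0,0,0],
    [0.5,0,0,0],
    [0.5,0,0,0],
    [0.4,0,0,0],
    [0.3,0,0,0],
    [0,0,0,0],
  ],
)

```text
time_s: 32.93
position: [0.5554, -0.2541, 0.0155]
tcp_rot: [-0.0, 1.0, -0.018, 0.001]
wrist_force: [0.8, -0.2, -0.4]
gripper_width: -0.0001
```

```bash
python3 look.py w22
```

```text
32.9333 [ 0.55543712 -0.25413083  0.01549909] [ 0.81487381 -0.19579465 -0.41716127] -0.00011868580063270868 yaw -2.0499812851420045 tilt [0.00215455 0.0001664 ]
```

View pics/w22.png

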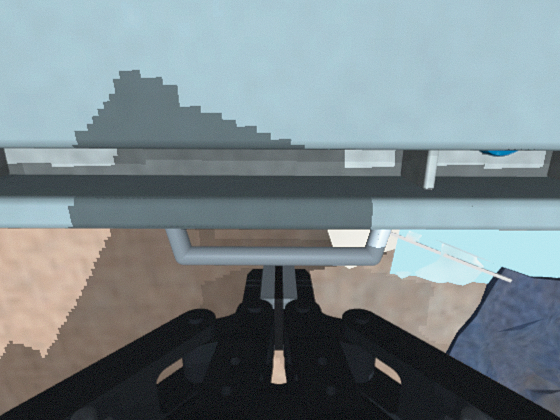

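Run:
```python
from h import *
import pickle
s=pickle.load(open("w22.pkl","rb"))
print(px2tool(280,197,.049,s),px2tool(280,228,.049,s),px2tool(280,148,.058,s))
```

```text
[ 4.83022363 -0.04255954 -3.35009116] [ 3.7243798  -0.04191064 -3.35009116] [ 6.56688616 -0.04833063 -4.25009116]
```

>>> carry_out(
  targets=[
    [0.2,0,0,0],
    [0.2,0,0,0],
    [0.2,0,0,0],
    [0.2,0,0,0],
    [0.1,0,0,0],
    [0.1,0,0,0],
    [0,0,0,0],
  ],
)

```text
time_s: 33.57
position: [0.5621, -0.2545, 0.0152]
tcp_rot: [-0.001, 1.0, -0.018, -0.002]
wrist_force: [-5.3, 1.7, 4.2]
gripper_width: -0.0
```

>>> carry_out(
  targets=[
    [0.1,0,0,0],
    [0.1,0,0,0],
    [0.1,0,0,0],
    [0.1,0,0,0],
    [0,0,0,0],
    [0,0,0,0],
  ],
)

```text
time_s: 34.07
position: [0.5694, -0.2552, 0.0154]
tcp_rot: [0.0, 1.0, -0.018, 0.002]
wrist_force: [-0.1, 0.0, 0.1]
gripper_width: -0.0005
```

>>> carry_out(
  targets=[
    [0.1,0,0,0],
    [0.1,0,0,0],
    [0.1,0,0,0],
    [0.1,0,0,0],
    [0,0,0,0],
    [0,0,0,0],
  ],
)

```text
time_s: 34.57
position: [0.5722, -0.2553, 0.0154]
tcp_rot: [0.0, 1.0, -0.018, 0.0]
wrist_force: [0.8, -0.5, 0.1]
gripper_width: 0.0002
```

>>> carry_out(
  targets=[
    [0.1,0,0,0],
    [0.1,0,0,0],
    [0,0,0,0],
    [0,0,0,0],
  ],
)

```text
time_s: 34.9
position: [0.5724, -0.2553, 0.0152]
tcp_rot: [-0.0, 1.0, -0.018, -0.002]
wrist_force: [-4.0, 0.2, 3.2]
gripper_width: -0.0
```

```bash
python3 look.py w23
```

```text
34.9 [ 0.57244813 -0.25528083  0.01518632] [-3.99238016  0.18013925  3.19840063] -3.6606173057017814e-05 yaw -2.110850928271711 tilt [-0.00302197  0.00060823]
```

View pics/w23.png

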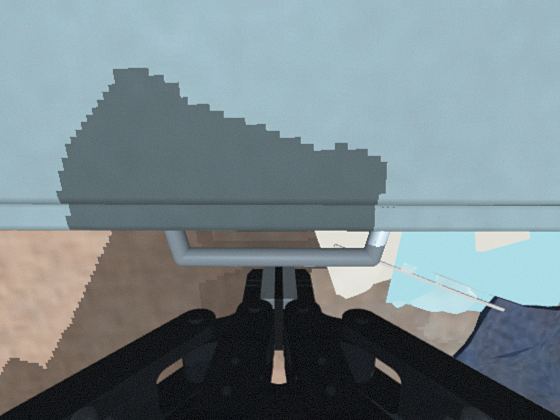

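>>> carry_out(
  targets=[
    [0.1,0,0,0],
    [0.1,0,0,0],
    [0,0,0,0],
    [0,0,0,0],
  ],
)

```text
time_s: 35.28
position: [0.5725, -0.2553, 0.0152]
tcp_rot: [-0.001, 1.0, -0.019, -0.004]
wrist_force: [-7.6, 0.1, 6.4]
gripper_width: 0.0002
```

>>> carry_out(
  targets=[
    [-0.5,0,0,0],
    [-1,0,0,0],
    [-2,0,0,0],
    [-2,0,0,0],
    [-2,0,-1,0],
    [-1,0,-3,0],
    [0,0,-3,0],
    [0,0,-3,0],
    [0,0,-3,0],
    [0,0,-3,0],
    [0,0,0,0],
    [0,0,0,0],
  ],
)

```text
time_s: 36.28
position: [0.4937, -0.2529, 0.1776]
tcp_rot: [0.001, 1.0, -0.018, 0.004]
wrist_force: [-0.8, -0.1, -1.4]
gripper_width: -0.0001
```

```bash
python3 look.py w24;python3 look.py s24 side;python3 look.py t24 top; python3 -c "
from h import *
crop('pics/s24.png','pics/s24a.png',200,190,400,390,3)"
```

```text
36.2833 [ 0.49367341 -0.2528653   0.17763895] [-0.82424492 -0.06123051 -1.40598962] -0.00014253459246594023 yaw -2.052933964448896 tilt [ 0.00790064 -0.00285986]
36.3333 [ 0.49225307 -0.25225437  0.17588563] [ 0.01488814  0.38069596 -0.14196742] -0.00014862161895309184 yaw -2.055358318176364 tilt [ 0.00361198 -0.00095183]
36.3833 [ 0.49130152 -0.25191604  0.17477814] [ 0.22133035 -0.08788891 -0.47860318] 0.000133482567554792 yaw -2.0613270735756477 tilt [0.00068199 0.00027395]
```

View pics/w24.png

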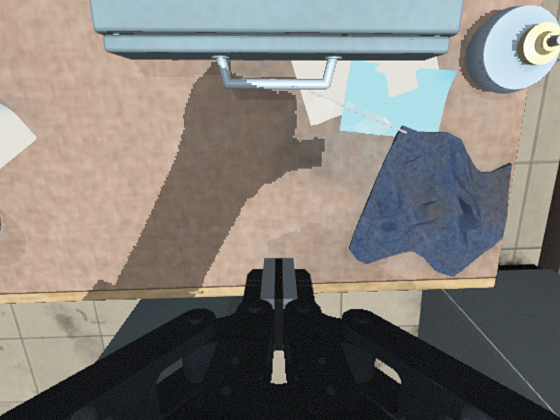

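View pics/s24a.png

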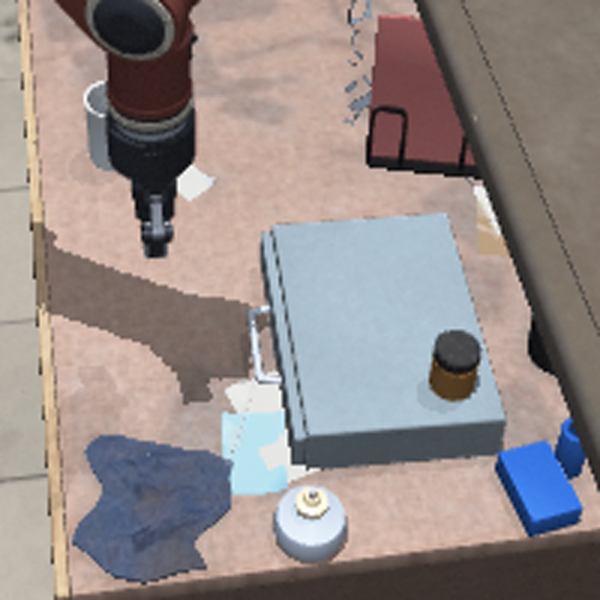

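View pics/t24.png

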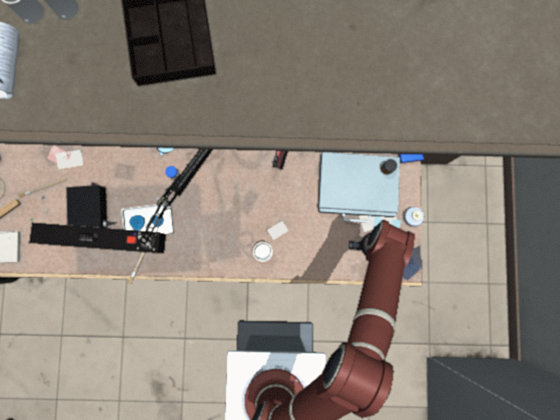

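The drawer is shut flush. The beaker (262,252), jar (389,167) and lamp (415,215) are where they started, and the robot is clear.

```bash
python3 -c "
from station import *
close_job(); print(sense()['time_s'])"
```

```text
the job is handed in; nothing more can be done
the job is handed in; nothing more can be done
```

The job is done and handed in at about 36 s of the 72 s allowed.

- **Wide compartment:** the caliper and the file bundle lie flat side by side. I lowered each until the wrist felt the floor (2 to 5 N) before letting go, and the wrist picture showed both lying flat.
- **Narrow compartment:** the loupe lies flat behind the wax ring, set down the same way (3 N). The ring was still in its place.
- **Drawer:** I pushed the handle at about 0.07 m/s, slowing to about 0.01 m/s for the catch. The force rose to about 5 N at the catch, then fell to zero as the drawer ran home. Pushing further at the end moved it only 0.1 mm, at 7.6 N. The last pictures show the front flush against the chest.
- **Left alone:** the beaker, jar and spirit lamp look unmoved in the final top view, and the robot ended clear of everything.

**Readings that did not match:** the gripper read about 2 to 3 mm less than the stated width on the caliper and loupe. It read 9 mm on the files instead of 18 mm, but all three held firmly. I could not look inside the drawer once it was shut, so the last view of the contents is from just before the push, apart from partial glimpses while it was closing.

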